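Uncap and load the fob embossing bed

TASK

Get the blue embossing bed ready: lift every orange dust cap that is on a die off it and set it right way up in a pocket of its own in the white cap tray, fully down, and lay each wooden fob blank fully home in the die whose cavity matches its outline. Only when all of that is done, throw the bed's red-knobbed clamp lever fully over, away from the robot. Leave the tape roll, the mallet and the jar where they are.

Things in the scene. Friction and masses are not known exactly. Their poses are not given: they have to be found in the camera images.
- bed: blue embossing bed, fixed (place and yaw vary), a block 112 mm along x, 310 mm along y, 30 mm high, carrying the three dies in a row along its y axis; a low foot (10 mm high) on its -y end carries the clamp lever. Origin: centre of the block's underside; x points roughly away from the robot, z up
- die_round: fixed steel die on the bed, 76 x 76 x 22 mm block, top face 52 mm above the table; in the middle of its top is the round (59 mm diameter) cavity 6 mm deep, with a 1 mm chamfer. Origin: centre of its underside; axes parallel to the bed's. May be under a cap at the start; the three dies stand 96 mm apart in a row, in any order.
- die_square: fixed steel die on the bed, 76 x 76 x 22 mm block, top face 52 mm above the table; in the middle of its top is the square (53 x 53 mm) cavity 6 mm deep, with a 1 mm chamfer. Origin: centre of its underside; axes parallel to the bed's. May be under a cap at the start; the three dies stand 96 mm apart in a row, in any order.
- die_oblong: fixed steel die on the bed, 76 x 76 x 22 mm block, top face 52 mm above the table; in the middle of its top is the oblong (61 mm along x, 41 mm along y) cavity 6 mm deep, with a 1 mm chamfer. Origin: centre of its underside; axes parallel to the bed's. May be under a cap at the start; the three dies stand 96 mm apart in a row, in any order.
- die_round_floor (a point): centre of the round die's cavity floor, 46 mm above the table; axes as the die's
- die_square_floor (a point): centre of the square die's cavity floor, 46 mm above the table; axes as the die's
- die_oblong_floor (a point): centre of the oblong die's cavity floor, 46 mm above the table; axes as the die's
- cap_1: loose square orange dust cap, 86 x 86 mm, 50 mm high, 50-100 g: flat top (upper face 18 mm above origin), 14 mm skirt below (80 mm square inside), bar grip on top, 16 mm thick along x, 52 mm along y, 18 to 50 mm above origin. Origin: centre of the skirt's lower edge; z up. Starts loosely over a die, square with it, hiding the cavity, origin 14 mm below the die's top. One cap may be absent
- cap_2: loose square orange dust cap, 86 x 86 mm, 50 mm high, 50-100 g: flat top (upper face 18 mm above origin), 14 mm skirt below (80 mm square inside), bar grip on top, 16 mm thick along x, 52 mm along y, 18 to 50 mm above origin. Origin: centre of the skirt's lower edge; z up. Starts loosely over a die, square with it, hiding the cavity, origin 14 mm below the die's top. One cap may be absent
- cap_3: loose square orange dust cap, 86 x 86 mm, 50 mm high, 50-100 g: flat top (upper face 18 mm above origin), 14 mm skirt below (80 mm square inside), bar grip on top, 16 mm thick along x, 52 mm along y, 18 to 50 mm above origin. Origin: centre of the skirt's lower edge; z up. Starts loosely over a die, square with it, hiding the cavity, origin 14 mm below the die's top. One cap may be absent
- tray: white plastic cap tray, fixed to the table at the robot's right (its place and yaw vary), 308 mm long along its x, 106 mm wide, 30 mm high, with three pockets in a row along its x. Origin: centre of its underside
- pocket_1 (a point): floor centre of one of the cap tray's three pockets (5 mm above the table); each pocket is 96 x 96 mm inside with walls 25 mm high above its floor and 5 mm thick, axes along the pocket's sides; it takes one cap resting on its skirt
- pocket_2 (a point): floor centre of one of the cap tray's three pockets (5 mm above the table); each pocket is 96 x 96 mm inside with walls 25 mm high above its floor and 5 mm thick, axes along the pocket's sides; it takes one cap resting on its skirt
- pocket_3 (a point): floor centre of one of the cap tray's three pockets (5 mm above the table); each pocket is 96 x 96 mm inside with walls 25 mm high above its floor and 5 mm thick, axes along the pocket's sides; it takes one cap resting on its skirt
- blank_round: loose wooden fob blank, a disc of 56 mm diameter, 14 mm thick, 25 to 60 g, lying flat on the green cutting mat at the robot's left. Origin: centre of its underside, z up. One of the three blanks may be absent.
- blank_square: loose wooden fob blank, 50 x 50 mm square, 14 mm thick, 25 to 60 g, lying flat on the green cutting mat at the robot's left. Origin: centre of its underside, z up, x and y along its sides. One of the three blanks may be absent.
- blank_oblong: loose wooden fob blank, a 58 x 38 mm rectangle, 14 mm thick, 25 to 60 g, lying flat on the green cutting mat at the robot's left. Origin: centre of its underside, z up, x along its 58 mm side. One of the three blanks may be absent.
- clamp (a joint): clamp lever angle, rad: starts at 0 to 0.25, leaning towards the robot; 1.0 is its stop, fully over, leaning away from the robot (bed +x). It hinges about the bed's y axis, needs under 2 N at the knob and stays where it is left
- clamp_tip (a point): centre of the lever's red ball knob (26 mm diameter), 80 mm from the hinge on a 10 mm rod. Hinge: bed x 0, y -195 mm, 32 mm above the table; at joint 0 the lever leans 0.5 rad from upright to the bed's -x, at 1.0 0.5 rad to +x. Grey housing 70 mm along x, 50 mm along y, top 35 mm above the table (boss to 45 mm)
- tape_roll: bystander: flat roll of black tape, 100 mm diameter, 30 mm high, lying beyond the bed; origin centre of underside
- mallet: bystander: wooden mallet, 240 mm long, lying beyond the bed
- jar: bystander: amber glass jar with a black lid, 64 mm diameter, 55 mm high, beyond the bed; origin centre of underside
There are look-alikes about, which are no part of the job. Leave any pink, purple or turquoise look-alike of the cap_3 alone.

How it is judged:
By the outcome, as a careful person would: the job done as asked, in the order asked, and still so for the second after the job is handed in, with the robot touching nothing.
Of cap_1, cap_2, cap_3 only 2 to 3 are there at a start; the rules pass over those that are not, and their reading is None.
Of blank_round, blank_square, blank_oblong only 2 to 3 are there at a start; the rules pass over those that are not, and their reading is None.
At some moment in a run one of blank_round, blank_square, blank_oblong may be knocked a few centimetres aside while the robot is not near it.
It also fails if it takes over 210 s, if anything falls off the work surface, if the arm or the gripper's body presses on something with over 40 N, if the wrist force passes 120 N, or if a joint passes its speed limit or range.

ROBOT

A 6-joint arm with a two-finger parallel gripper is mounted at the origin on the work surface. World frame = base frame: x ahead of the robot, y to its left, z up, the work surface at z = 0. Lengths are in mm, angles in rad, forces in N, time in s.
With the tool pointing down it reaches from about 250 to 725 mm from the base axis. Payload 9.7 kg.
Tool frame: the origin (TCP) lies between the finger pads; the fingertips stand 17 mm ahead of it and the grasp point (between the pads) lies 2 mm behind it (tip_reach is the distance from the TCP to the fingertips, in mm); z points along the fingers, y is the line along which they close (so a half turn about z gives the same grasp; the last joint's range is limited). The gripper opens to 85 mm and grips with 20 to 120 N. Pads are 22 mm wide; open, the fingers measure 114 mm over their backs; the gripper's body (76 mm by 85 mm) begins 54 mm behind the grasp point. The pads swing forward as they close: fully open they stand 13 mm farther back than shut.
Start: joints at [1.185, 0.087, 0.176, 1.66, 0, 1.571], TCP at [206.962, 509.572, 248.284] pointing down, gripper open.
Joint ranges: [-3.13, 3.13], [-0.85, 1.81], [-1.15, 1.24], [-2.2, 2.28], [-1.44, 1.52], [-3.14, 3.14]. Speed limits (rad/s): [2.22, 2.22, 2.57, 3.14, 3.14, 3.14].

INTERFACE

Orientations are given as [roll, pitch, yaw] about the fixed x, y, z axes, in that order (R = Rz(yaw) Ry(pitch) Rx(roll)).
In Python, from rig import get_state, get_image, sign_off, tip_reach gives the robot as it stands.
- The arm moves only by the tool send_rows, never from a script. Its argument "targets" is a list that holds one entry, the list of rows, each a list of 4 numbers: the shift along the tool's x, y, z in units of 30 mm (1.0 is 30 mm), then the turn about the tool's z in units of 10 degrees (1.0 is 10 degrees). A call has 1 to 12 rows; each row is the pose to reach, as a shift and turn from the pose commanded when the call began, along the tool's axes at that moment; what a row does not reach only later rows make up. A row lasts 1/8 s, in which the tool goes at most 62.5 mm and 10.7 degrees, less where a joint would pass 70% of its speed; a pose out of reach is approached as far as the arm can. A call with a gripper value outside its range is refused whole. "fingers" is the opening, from 0 (shut) to 1 (fully open), set as the call begins (left out, the last holds). The fingers move at their own pace and stop on an object; "grip_force" is the grip in N (left out, the last holds). Time passes only in rows, so rows that repeat a pose let the fingers close. It gives the time, the measured TCP pose, the force, the opening and the grip force at its end, in the units of the state.
- get_state(): the state, without advancing time (a new reading comes with each control period).
- get_image(name): name is "side" or "top"; returns a dict with "image" (384x512x3 uint8, red, green, blue), "K" (3x3 intrinsics, pixels), "k1" (the pictures are not rectified: a ray, as slopes to the right and down, at radius r is drawn at 1 + k1 r^2 times it, then the intrinsics apply), "rvec" (rotation vector, rad) and "tvec" (3), from world to camera coordinates, as OpenCV has them. Camera axes: x right, y down, z forward; pixel columns grow to the right and rows downward; lengths in mm; the calibration is good to about 2 mm. A picture is of the moment at which its call begins. There is no depth.
- sign_off(): hands the job in; it is judged then, once.
The state is a dict: "clock": time; "joint_pos": joint angles; "qd": joint speeds; "tau": joint torques, N m; "tool_pos": TCP position; "ee_rot": TCP orientation; "ft_force": force on the tool from outside, world axes, zero at the start; "moment": the same for the moment, N m; "finger_gap": finger opening in mm; "finger_force": force on a finger pad.
Only numpy, scipy, OpenCV 4.12 (cv2) and the standard library are available. Lean on these libraries where they do the work, as an engineer would, in place of code of your own. Each camera call takes 0.05 s, during which the arm holds its last target. There are 200 camera calls.

## Working session

There is one attempt and no reset: what is moved stays moved. The work goes in short steps, Python scripts to look and compute and a tool call to move; the robot and the scene stay as the last step left them, time stands still between calls to the robot, and variables do not carry over. Pictures are saved under pics/ and viewed, at most 18 in all, crops included, and the job is handed in when it is done.

Besides the shell and the picture viewer there is one more tool, called after ">>>" by a JSON object that holds its "api" and its "payload". send_rows: Moves the arm, as the interface text tells. Its arguments: {"type":"object","properties":{"targets":{"type":"array","items":{"type":"array","items":{"type":"array","items":{"type":"number"}}}},"fingers":{"type":"number"},"grip_force":{"type":"number"}},"required":["targets"]}

```bash
mkdir -p pics; ls
cat > h.py <<'E'
import numpy as np, cv2
from rig import get_state, get_image, sign_off
def grab(name, fn=None):
    d=get_image(name)
    if fn: cv2.imwrite('pics/'+fn, d['image'][:,:,::-1])
    return d
def ray(d,uv):
    K=np.array(d['K']);x=(uv[0]-K[0,2])/K[0,0];y=(uv[1]-K[1,2])/K[1,1]
    rd=np.hypot(x,y);r=rd
    for _ in range(30): r=rd/(1+d['k1']*r*r)
    s=r/rd if rd>1e-9 else 1
    R=cv2.Rodrigues(np.array(d['rvec'],float))[0];t=np.array(d['tvec'],float).ravel()
    return -R.T@t, R.T@np.array([x*s,y*s,1])
def onz(d,uv,z):
    c,v=ray(d,uv); return c+v*(z-c[2])/v[2]
def proj(d,p):
    R=cv2.Rodrigues(np.array(d['rvec'],float))[0];q=R@np.array(p,float)+np.array(d['tvec'],float).ravel()
    x,y=q[:2]/q[2];f=1+d['k1']*(x*x+y*y);K=np.array(d['K'])
    return np.array([K[0,0]*x*f+K[0,2],K[1,1]*y*f+K[1,2]])
E
python3 - <<'E'
from h import *
for n in('top','side'):
    d=grab(n,n+'0.png'); print(n,d['K'],d['k1'],ray(d,(256,192)))
s=get_state(); print(s)
E
```

```text
pics
top [[389.95108892   0.         255.20218841]
 [  0.         389.95108892 193.14111953]
 [  0.           0.           1.        ]] -0.06958679586063576 (array([ 422.89380944,   34.22126772, 1250.06508546]), array([ 0.05491698, -0.00759359, -0.99846843]))
side [[435.73085595   0.         246.07425569]
 [  0.         435.73085595 190.71869153]
 [  0.           0.           1.        ]] -0.13685866361429966 (array([ 255.3148621 , -907.06273129, 1173.6209036 ]), array([ 0.19394258,  0.64230564, -0.74186075]))
{'clock': 0.1, 'joint_pos': array([ 1.18499242e+00,  8.74018277e-02,  1.75243174e-01,  1.65980839e+00,
       -2.11504788e-06,  1.57080649e+00]), 'qd': array([-0.00081945, -0.00044678,  0.00256587,  0.00096901, -0.00041267,
       -0.00037201]), 'tau': array([-8.05837153e-04, -5.21559405e+01,  4.65653515e+01,  1.60222419e-02,
       -1.18506414e-04, -2.58292852e-05]), 'tool_pos': array([206.90034517, 509.4067026 , 247.6710356 ]), 'ee_rot': array([-3.14042194e+00,  2.12694536e-06,  2.75577858e+00]), 'ft_force': array([ 0.21380341,  0.38101855, -0.19533173]), 'moment': array([-0.00708182,  0.03259843,  0.04739415]), 'finger_force': 0.0, 'finger_gap': 85.19874683982682}
```

View pics/top0.png

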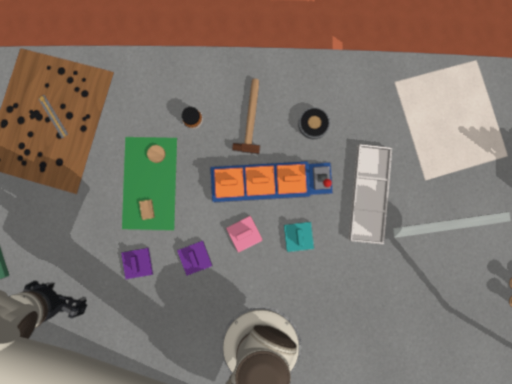

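View pics/side0.png

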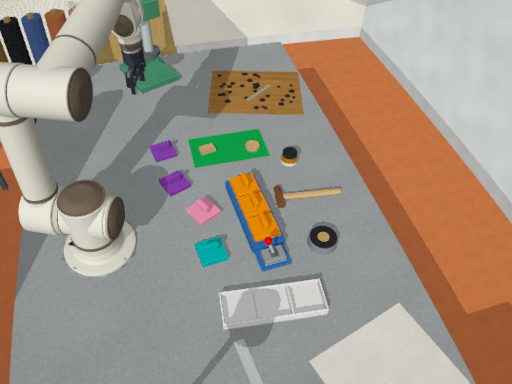

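The top view shows three orange caps on dies at (229,183), (260,181) and (291,179), with the red knob at (327,183). The blanks are a round one at (156,154) and an oblong at (147,209); there is no square one. The tray is at (371,194).
Possible mix-ups for the caps are purple (137,262) and (195,258), pink (245,234) and turquoise (299,237). I choose the orange ones on the bed.

```bash
cat >> h.py <<'E'
def hsv(d): return cv2.cvtColor(d['image'],cv2.COLOR_RGB2HSV)
def mask(d,lo,hi,box=None):
    m=cv2.inRange(hsv(d),np.array(lo),np.array(hi))
    if box is not None:
        b=np.zeros_like(m);u0,v0,u1,v1=box;b[v0:v1,u0:u1]=255;m&=b
    return m
def rects(d,m,z,amin=60):
    out=[]
    for c in cv2.findContours(m,cv2.RETR_EXTERNAL,cv2.CHAIN_APPROX_NONE)[0]:
        if cv2.contourArea(c)<amin: continue
        p=np.array([onz(d,q,z)[:2] for q in c[:,0]],np.float32)
        (cx,cy),(w,h),a=cv2.minAreaRect(p)
        out.append((np.round([cx,cy,w,h,a],1), np.round(c[:,0].mean(0),1)))
    return out
E
python3 - <<'E'
from h import *
d=grab('top')
print('orange',*rects(d,mask(d,(5,180,120),(16,255,255),(205,155,312,205)),56),sep='\n')
print('blue',*rects(d,mask(d,(100,120,40),(125,255,255),(200,150,340,210)),30),sep='\n')
print('tray',*rects(d,mask(d,(0,0,140),(180,40,255),(340,135,394,250)),30),sep='\n')
print('red',*rects(d,mask(d,(172,150,80),(180,255,255),(310,160,340,200)),100,5),*rects(d,mask(d,(0,150,80),(4,255,255),(310,160,340,200)),100,5),sep='\n')
print('mat',*rects(d,cv2.bitwise_and(cv2.bitwise_not(mask(d,(50,100,50),(80,255,255))),mask(d,(0,40,60),(30,255,255),(128,140,175,228))),14,60),sep='\n')
a=d['image'][140:250,110:400][:,:,::-1]
cv2.imwrite('pics/c1.png',cv2.resize(a,None,fx=2.7,fy=2.7,interpolation=cv2.INTER_CUBIC))
E
```

```text
orange
(array([517.1, 109.5,  78.2,  78.5,   4.7]), array([228.7, 182.2]))
(array([525.3,  14.5,  78. ,  78.2,   4.5]), array([259.7, 180.2]))
(array([532.4, -81.8,  78.2,  77.9,   4.1]), array([291. , 178.5]))
blue
(array([526.8, -21.2, 107.4, 375.1,   4.5]), array([270.8, 186. ]))
tray
(array([ 491.9, -340.5,  110.4,  314.3,   85.1]), array([373. , 195.3]))
red
(array([ 517.7, -184. ,   18.9,   17. ,   45.9]), array([326.8, 182.7]))
mat
(array([430. , 372.7,  58.1,  39.5,  11.3]), array([146.2, 209. ]))
(array([609.1, 348.2,  55.3,  52. ,  46.5]), array([155.7, 153.3]))
```

View pics/c1.png

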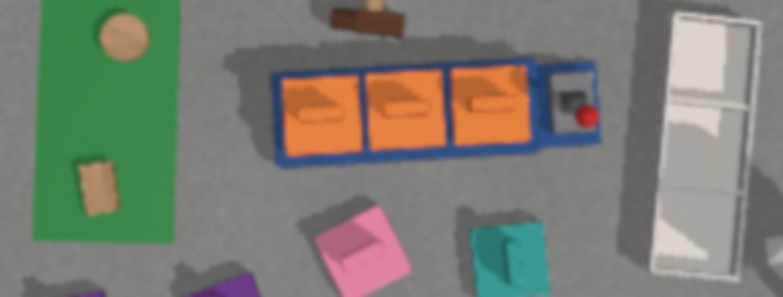

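The crop confirms it: the three orange caps sit square on the blue bed with their bars across, the pink and turquoise ones are off the bed, and the two blanks are on the mat.

```bash
cat >> h.py <<'E'
def plan(x,y,z,yaw):
    s=get_state();p=s['tool_pos'];a=s['ee_rot'][2]
    R=cv2.Rodrigues(np.array([0,0,a]))[0]@np.diag([1,-1,-1.])
    t=(a-np.radians(yaw)+np.pi)%(2*np.pi)-np.pi
    print('plan',np.round(R.T@(np.array([x,y,z])-p)/30,2),'turn',np.round(np.degrees(t)/10,2),'at',np.round(p,1),np.round(s['ee_rot'],4),'t',round(s['clock'],1))
E
python3 - <<'E'
from h import *
import rig
print(rig.tip_reach if not callable(rig.tip_reach) else rig.tip_reach())
plan(532.5,-81.5,200,94.5)
E
```

```text
17.0
plan [-17.47 -14.17   1.59] turn 6.34 at [206.9 509.4 247.8] [-3.1406  0.      2.7558] t 0.1
```

>>> {"api": "send_rows", "payload": {"targets": [[[-1.5,-1.2,0.1,0.5],[-3,-2.4,0.2,1.1],[-4.6,-3.8,0.4,1.7],[-6.2,-5.0,0.5,2.3],[-7.8,-6.3,0.7,2.9],[-9.4,-7.6,0.8,3.5],[-11,-8.9,1.0,4.1],[-12.6,-10.2,1.1,4.7],[-14.2,-11.5,1.2,5.3],[-15.6,-12.7,1.4,5.8],[-16.8,-13.7,1.5,6.2],[-17.47,-14.17,1.59,6.34]]], "fingers": 0.7}}

```text
clock: 1.65
tool_pos: [533.0, -83.8, 199.8]
ee_rot: [-3.141, -0.0, 1.646]
ft_force: [-0.1, 0.9, -0.5]
finger_gap: 60.2
finger_force: 0.0
```

Run:
```python
from h import *
plan(532.5,-81.5,80,94.5); print(get_state()['finger_gap'])
plan(532.5,-81.5,200,94.5)
grab('top','t1.png'); grab('side','s1.png')
a=np.hstack([cv2.imread('pics/t1.png')[110:270,190:400],cv2.imread('pics/s1.png')[140:300,170:350]])
cv2.imwrite('pics/c2.png',cv2.resize(a,None,fx=2,fy=2))
```

```text
plan [ 0.08 -0.01  3.99] turn -0.02 at [533.  -83.8 199.8] [-3.1406e+00 -1.0000e-04  1.6456e+00] t 1.6
60.164039914215664
plan [ 0.08 -0.01 -0.01] turn -0.02 at [533.  -83.8 199.8] [-3.1406e+00 -1.0000e-04  1.6456e+00] t 1.6
```

View pics/c2.png

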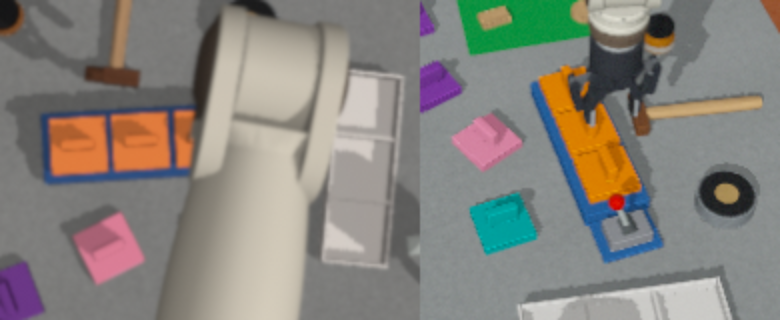

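The top view is hidden by the arm. The side view shows the fingers straddling above the row, aligned. I'll descend.

>>> {"api": "send_rows", "payload": {"targets": [[[0.08,0,1,0],[0.08,0,2,0],[0.08,0,3,0],[0.08,0,3.6,0],[0.08,0,3.98,0],[0.08,0,3.98,0]]]}}

```text
clock: 2.5
tool_pos: [532.2, -78.9, 81.0]
ee_rot: [-3.141, -0.0, 1.65]
ft_force: [-0.1, -0.5, 0.0]
finger_gap: 59.8
finger_force: 0.0
```

>>> {"api": "send_rows", "payload": {"targets": [[[0,0,0,0],[0,0,0,0],[0,0,0,0],[0,0,0,0],[0,0,0,0],[0,0,-0.3,0],[0,0,-1,0],[0,0,-2,0],[0,0,-3,0],[0,0,-3.7,0],[0,0,-4,0],[0,0,-4,0]]], "fingers": 0, "grip_force": 50}}

```text
clock: 4.0
tool_pos: [532.5, -79.1, 201.4]
ee_rot: [3.141, 0.0, 1.649]
ft_force: [0.1, 0.2, -1.1]
finger_gap: 14.9
finger_force: 48.9
```

Run:
```python
from h import *
plan(592.6,-349,200,85.1); plan(592.6,-349,47,85.1)
grab('side','s2.png')
```

```text
plan [-9.13  1.29  0.05] turn 0.94 at [532.5 -79.1 201.4] [3.1412e+00 1.0000e-04 1.6493e+00] t 4.0
plan [-9.13  1.29  5.15] turn 0.94 at [532.5 -79.1 201.4] [3.1412e+00 1.0000e-04 1.6493e+00] t 4.0
```

View pics/s2.png

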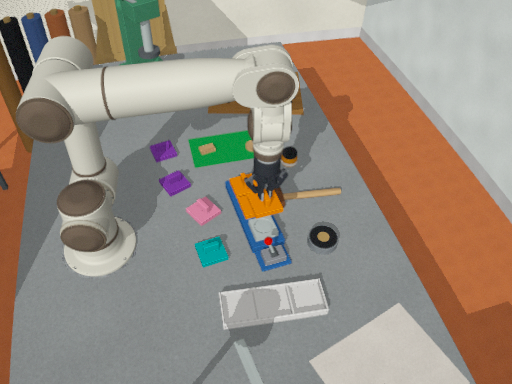

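The side view shows the cap held clear of its die. Next, the far pocket.

>>> {"api": "send_rows", "payload": {"targets": [[[-0.7,0.1,0,0.1],[-1.8,0.3,0,0.2],[-3,0.4,0,0.3],[-4.2,0.6,0,0.4],[-5.4,0.8,0,0.5],[-6.6,0.95,0,0.7],[-7.8,1.1,0,0.8],[-8.6,1.2,0,0.9],[-9.05,1.29,0.0,0.94],[-9.05,1.29,0.0,0.94],[-9.05,1.29,1.0,0.94],[-9.05,1.29,2,0.94]]]}}

```text
clock: 5.55
tool_pos: [592.4, -345.9, 140.9]
ee_rot: [3.141, 0.0, 1.486]
ft_force: [-0.1, -0.3, -0.9]
finger_gap: 14.7
finger_force: 49.0
```

>>> {"api": "send_rows", "payload": {"targets": [[[0,0,0.6,0],[0,0,1.2,0],[0,0,1.2,0]]]}}

```text
clock: 5.92
tool_pos: [591.8, -346.2, 104.0]
ee_rot: [-3.14, -0.001, 1.486]
ft_force: [0.3, -0.3, -0.4]
finger_gap: 14.7
finger_force: 48.9
```

Run:
```python
from h import *
plan(592.6,-346.6,47,85.1)
grab('side','s3.png')
a=cv2.imread('pics/s3.png')[210:350,190:370]
cv2.imwrite('pics/c3.png',cv2.resize(a,None,fx=3,fy=3))
```

```text
plan [-0.01  0.03  1.9 ] turn 0.0 at [ 591.8 -346.2  104. ] [-3.1398e+00 -8.0000e-04  1.4855e+00] t 5.9
```

View pics/c3.png

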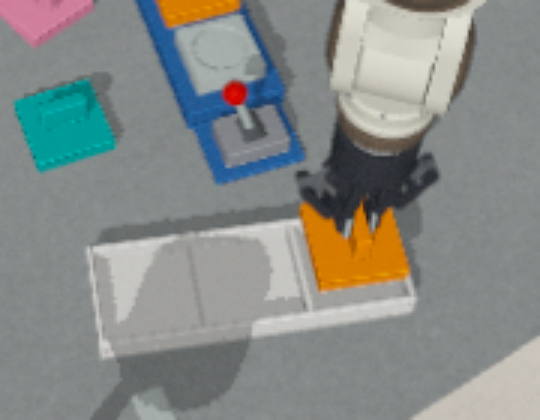

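The crop shows the cap above the far pocket, well placed, and the exposed die has the round cavity. I'll lower it.

>>> {"api": "send_rows", "payload": {"targets": [[[0,0.02,0.6,0],[0,0.02,1.2,0],[0,0.02,1.6,0],[0,0.02,1.84,0],[0,0.02,1.86,0],[0,0.02,1.86,0]]]}}

```text
clock: 6.72
tool_pos: [593.0, -346.8, 49.4]
ee_rot: [3.141, 0.0, 1.485]
ft_force: [0.1, -0.5, -0.8]
finger_gap: 14.9
finger_force: 48.9
```

>>> {"api": "send_rows", "payload": {"targets": [[[0,0,0,0],[0,0,0,0],[0,0,0,0],[0,0,-0.3,0],[0,0,-1,0],[0,0,-2,0],[0,0,-3.5,0],[0,0,-5,0],[0,0,-5,0]]], "fingers": 0.5}}

```text
clock: 7.85
tool_pos: [594.0, -347.5, 204.9]
ee_rot: [3.135, 0.003, 1.485]
ft_force: [0.4, -1.0, -0.7]
finger_gap: 42.4
finger_force: 0.0
```

Run:
```python
from h import *
plan(525,14.5,200,94.5)
```

```text
plan [11.82 -3.32  0.16] turn -0.94 at [ 594.  -347.5  204.9] [3.1347 0.0033 1.4852] t 7.8
```

>>> {"api": "send_rows", "payload": {"targets": [[[1,-0.3,0,-0.1],[2.5,-0.7,0,-0.2],[4,-1.1,0,-0.3],[5.5,-1.6,0,-0.5],[7,-2,0,-0.6],[8.5,-2.4,0,-0.7],[10,-2.8,0,-0.8],[11.2,-3.2,0.1,-0.9],[11.82,-3.33,0.16,-0.95],[11.82,-3.33,0.16,-0.95],[11.82,-3.33,0.16,-0.95]]], "fingers": 0.7}}

```text
clock: 9.22
tool_pos: [523.9, 14.4, 194.5]
ee_rot: [-3.141, 0.0, 1.65]
ft_force: [-0.5, -1.2, -0.2]
finger_gap: 59.9
finger_force: 0.0
```

Run:
```python
from h import *
plan(525,14.5,80,94.5)
```

```text
plan [0.   0.04 3.82] turn 0.01 at [523.9  14.4 194.5] [-3.1415e+00  3.0000e-04  1.6504e+00] t 9.2
```

>>> {"api": "send_rows", "payload": {"targets": [[[0,0.03,1,0],[0,0.03,2,0],[0,0.03,3,0],[0,0.03,3.6,0],[0,0.03,3.8,0],[0,0.03,3.8,0]]]}}

```text
clock: 9.98
tool_pos: [524.8, 14.9, 81.0]
ee_rot: [3.141, 0.0, 1.651]
ft_force: [0.2, 0.1, 0.4]
finger_gap: 59.8
finger_force: 0.0
```

>>> {"api": "send_rows", "payload": {"targets": [[[0,0,0,0],[0,0,0,0],[0,0,0,0],[0,0,0,0],[0,0,0,0],[0,0,-0.3,0],[0,0,-1,0],[0,0,-2,0],[0,0,-3,0],[0,0,-3.8,0],[0,0,-4,0],[0,0,-4,0]]], "fingers": 0, "grip_force": 50}}

```text
clock: 11.48
tool_pos: [524.5, 15.1, 200.2]
ee_rot: [-3.141, 0.0, 1.651]
ft_force: [-0.1, -0.3, -1.7]
finger_gap: 14.9
finger_force: 48.8
```

Run:
```python
from h import *
plan(492,-340.5,200,85.1)
```

```text
plan [-1.173e+01 -2.030e+00  1.000e-02] turn 0.95 at [524.5  15.1 200.2] [-3.1413  0.      1.651 ] t 11.5
```

>>> {"api": "send_rows", "payload": {"targets": [[[-0.8,-0.15,0,0.1],[-2,-0.35,0,0.2],[-3.4,-0.6,0,0.3],[-4.8,-0.85,0,0.4],[-6.2,-1.1,0,0.5],[-7.6,-1.3,0,0.65],[-9,-1.55,0,0.8],[-10.3,-1.8,0,0.9],[-11.3,-1.95,0,0.95],[-11.72,-2.03,0,0.95],[-11.72,-2.03,0,0.95],[-11.72,-2.03,0,0.95]]]}}

```text
clock: 12.98
tool_pos: [492.1, -339.2, 200.4]
ee_rot: [-3.141, -0.0, 1.486]
ft_force: [0.3, 0.3, -0.5]
finger_gap: 14.8
finger_force: 48.8
```

>>> {"api": "send_rows", "payload": {"targets": [[[0,0,1,0],[0,0,2,0],[0,0,3,0],[0,0,3.2,0],[0,0,3.2,0]]]}}

```text
clock: 13.6
tool_pos: [492.3, -339.7, 105.3]
ee_rot: [3.141, 0.0, 1.486]
ft_force: [-0.3, -0.5, 0.4]
finger_gap: 14.9
finger_force: 48.9
```

Run:
```python
from h import *
plan(492,-340,47,85.1)
grab('side','s4.png')
a=cv2.imread('pics/s4.png')[160:350,190:370]
cv2.imwrite('pics/c4.png',cv2.resize(a,None,fx=3,fy=3))
```

```text
plan [-0.01 -0.01  1.94] turn 0.0 at [ 492.3 -339.7  105.3] [3.1413e+00 1.0000e-04 1.4860e+00] t 13.6
```

View pics/c4.png

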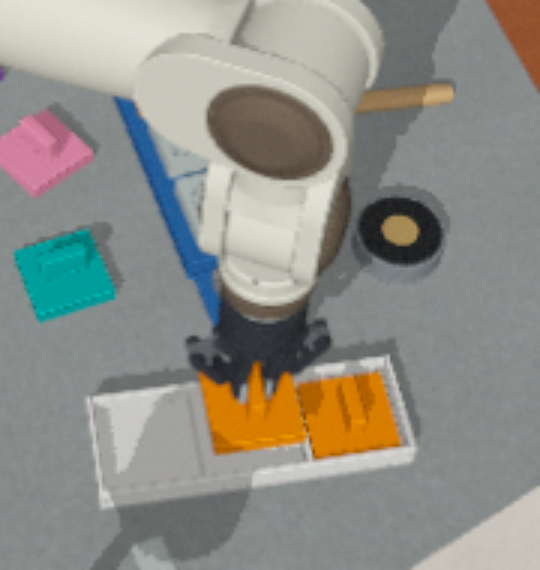

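The first cap is seated in the far pocket and the second is well above the middle one.

>>> {"api": "send_rows", "payload": {"targets": [[[0,0,0.6,0],[0,0,1.2,0],[0,0,1.6,0],[0,0,1.86,0],[0,0,1.88,0],[0,0,1.88,0]]]}}

```text
clock: 14.4
tool_pos: [491.9, -340.2, 48.4]
ee_rot: [3.141, 0.0, 1.485]
ft_force: [-3.0, 1.5, 3.9]
finger_gap: 14.9
finger_force: 49.3
```

>>> {"api": "send_rows", "payload": {"targets": [[[0,0,0,0],[0,0,0,0],[0,0,0,0],[0,0,-0.3,0],[0,0,-1,0],[0,0,-2,0],[0,0,-3.5,0],[0,0,-5,0],[0,0,-5,0]]], "fingers": 0.5}}

```text
clock: 15.52
tool_pos: [493.2, -341.1, 203.1]
ee_rot: [3.135, 0.004, 1.485]
ft_force: [0.4, 0.2, -0.1]
finger_gap: 42.7
finger_force: 0.0
```

Run:
```python
from h import *
plan(517.5,110,200,94.5)
```

```text
plan [15.05 -0.48  0.1 ] turn -0.94 at [ 493.2 -341.1  203.1] [3.1354 0.0035 1.4852] t 15.5
```

>>> {"api": "send_rows", "payload": {"targets": [[[1.2,0,0,-0.1],[2.8,-0.1,0,-0.2],[4.5,-0.15,0,-0.3],[6.2,-0.2,0,-0.4],[7.9,-0.25,0,-0.5],[9.6,-0.3,0,-0.6],[11.3,-0.35,0,-0.7],[13,-0.4,0,-0.8],[14.3,-0.45,0.1,-0.9],[15.03,-0.48,0.1,-0.94],[15.03,-0.48,0.1,-0.94],[15.03,-0.48,0.1,-0.94]]], "fingers": 0.7}}

```text
clock: 17.02
tool_pos: [516.0, 109.7, 194.9]
ee_rot: [-3.141, 0.0, 1.649]
ft_force: [-0.3, 0.3, 0.4]
finger_gap: 59.9
finger_force: 0.0
```

Run:
```python
from h import *
plan(517.5,110,80,94.5)
```

```text
plan [0.   0.05 3.83] turn -0.0 at [516.  109.7 194.9] [-3.1411e+00  4.0000e-04  1.6491e+00] t 17.0
```

>>> {"api": "send_rows", "payload": {"targets": [[[0,0.04,1,0],[0,0.04,2,0],[0,0.04,3,0],[0,0.04,3.6,0],[0,0.04,3.8,0],[0,0.04,3.8,0]]]}}

```text
clock: 17.77
tool_pos: [517.6, 110.1, 81.7]
ee_rot: [3.141, -0.0, 1.649]
ft_force: [-0.3, -0.2, -0.5]
finger_gap: 59.5
finger_force: 0.0
```

>>> {"api": "send_rows", "payload": {"targets": [[[0,0,0,0],[0,0,0,0],[0,0,0,0],[0,0,0,0],[0,0,0,0],[0,0,-0.3,0],[0,0,-1,0],[0,0,-2,0],[0,0,-3,0],[0,0,-3.8,0],[0,0,-4,0],[0,0,-4,0]]], "fingers": 0, "grip_force": 50}}

```text
clock: 19.27
tool_pos: [517.4, 110.3, 200.9]
ee_rot: [-3.141, 0.0, 1.649]
ft_force: [0.2, 0.1, -0.5]
finger_gap: 15.0
finger_force: 49.1
```

Run:
```python
from h import *
plan(391.4,-332,200,85.1)
```

```text
plan [-14.37  -5.34   0.03] turn 0.94 at [517.4 110.3 200.9] [-3.1414  0.      1.6493] t 19.3
```

>>> {"api": "send_rows", "payload": {"targets": [[[-1,-0.4,0,0.1],[-2.4,-0.9,0,0.2],[-4,-1.5,0,0.3],[-5.6,-2.1,0,0.4],[-7.2,-2.7,0,0.5],[-8.8,-3.3,0,0.6],[-10.4,-3.9,0,0.7],[-12,-4.5,0,0.8],[-13.4,-5,0,0.9],[-14.35,-5.34,0,0.94],[-14.35,-5.34,0,0.94],[-14.35,-5.34,0,0.94]]]}}

```text
clock: 20.78
tool_pos: [391.3, -330.7, 200.3]
ee_rot: [-3.14, -0.001, 1.485]
ft_force: [-0.1, 0.0, -0.3]
finger_gap: 15.1
finger_force: 49.0
```

>>> {"api": "send_rows", "payload": {"targets": [[[0,0,1,0],[0,0,2,0],[0,0,3,0],[0,0,3.2,0],[0,0,3.2,0]]]}}

```text
clock: 21.4
tool_pos: [391.7, -330.8, 105.7]
ee_rot: [3.141, 0.0, 1.486]
ft_force: [0.5, -0.3, -0.7]
finger_gap: 15.1
finger_force: 49.0
```

Run:
```python
from h import *
plan(391.4,-332,47,85.1)
```

```text
plan [-0.04 -0.01  1.96] turn 0.01 at [ 391.7 -330.8  105.7] [3.1415 0.     1.4862] t 21.4
```

>>> {"api": "send_rows", "payload": {"targets": [[[-0.04,0,0.6,0],[-0.04,0,1.2,0],[-0.04,0,1.6,0],[-0.04,0,1.86,0],[-0.04,0,1.9,0],[-0.04,0,1.9,0]]]}}

```text
clock: 22.15
tool_pos: [391.1, -332.5, 49.0]
ee_rot: [3.142, 0.0, 1.485]
ft_force: [-3.9, 3.9, 8.0]
finger_gap: 15.0
finger_force: 50.2
```

>>> {"api": "send_rows", "payload": {"targets": [[[0,0,0,0],[0,0,0,0],[0,0,0,0],[0,0,-0.3,0],[0,0,-1,0],[0,0,-2,0],[0,0,-3.5,0],[0,0,-5,0],[2,0,-5,0],[4,0,-5,0],[6,0,-5,0],[6,0,-5,0]]], "fingers": 0.5}}

```text
clock: 23.65
tool_pos: [407.0, -150.2, 199.2]
ee_rot: [3.14, -0.0, 1.49]
ft_force: [0.1, -0.7, 1.5]
finger_gap: 42.9
finger_force: 0.0
```

Run:
```python
from h import *
d=grab('top','t5.png'); plan(430,373,150,11.3)
for z,y in((14,'z14'),(16,'z16')):
  print(y,*rects(d,cv2.bitwise_and(cv2.bitwise_not(mask(d,(50,100,50),(80,255,255))),mask(d,(0,40,60),(30,255,255),(128,140,175,228))),z,60),sep='\n')
print('blue',*rects(d,mask(d,(100,120,40),(125,255,255),(200,150,340,210)),30),sep='\n')
a=d['image'][130:250,120:400][:,:,::-1]
cv2.imwrite('pics/c5.png',cv2.resize(a,None,fx=2.8,fy=2.8,interpolation=cv2.INTER_CUBIC))
```

```text
plan [17.5  -0.67  1.64] turn 7.4 at [ 407.  -151.8  199.1] [3.1403e+00 5.0000e-04 1.4889e+00] t 23.7
z14
(array([430. , 372.7,  58.1,  39.5,  11.3]), array([146.2, 209. ]))
(array([609.1, 348.2,  55.3,  52. ,  46.5]), array([155.7, 153.3]))
z16
(array([430. , 372.1,  58. ,  39.4,  11.3]), array([146.2, 209. ]))
(array([608.8, 347.7,  55.2,  51.9,  46.5]), array([155.7, 153.3]))
blue
(array([527.1, -21.2, 108.1, 375.1,   4.5]), array([274.4, 180.4]))
```

View pics/c5.png

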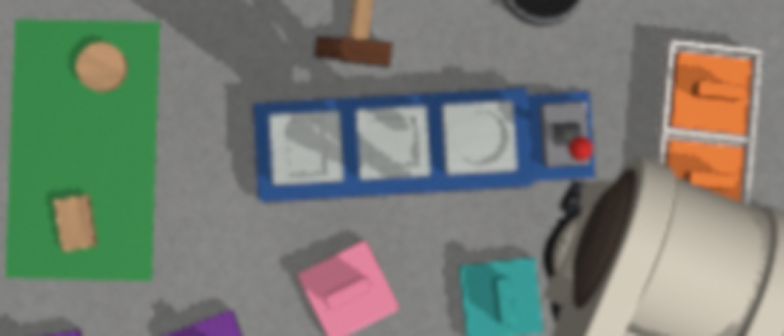

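Dies from left to right look oblong at (306,148), square at (393,142) and round at (479,137) in the crop. Two caps are visible in the tray. I'll measure the die centres from the holes in the blue mask.

Run:
```python
from h import *
d=grab('top')
m=mask(d,(0,0,60),(180,110,255),(205,155,312,205))&cv2.bitwise_not(mask(d,(100,120,30),(130,255,255)))
m=cv2.morphologyEx(m,cv2.MORPH_OPEN,np.ones((3,3)))
hole=[]
b=mask(d,(100,120,30),(130,255,255),(200,150,340,210))
cs,hi=cv2.findContours(b,cv2.RETR_CCOMP,cv2.CHAIN_APPROX_NONE)
for c,h in zip(cs,hi[0]):
    if h[3]>=0 and cv2.contourArea(c)>200:
        p=np.array([onz(d,q,52)[:2] for q in c[:,0]],np.float32); print(np.round(cv2.minAreaRect(p)[0],1),np.round(cv2.minAreaRect(p)[1:],1) if 0 else cv2.minAreaRect(p)[1:],c[:,0].mean(0))
a=d['image'][158:205,208:308][:,:,::-1]
a=cv2.createCLAHE(3,(2,2)).apply(cv2.cvtColor(a,cv2.COLOR_BGR2GRAY))
cv2.imwrite('pics/c6.png',cv2.resize(a,None,fx=7,fy=7,interpolation=cv2.INTER_CUBIC))
```

```text
[516.9 109.5] ((89.0186538696289, 89.22787475585938), 4.916670322418213) [228.73786408 182.33009709]
[524.7  13.7] ((88.5989761352539, 89.52657318115234), 4.514448165893555) [259.97058824 180.49019608]
[532.2 -81.4] ((90.0151596069336, 89.54843139648438), 4.711596488952637) [290.58823529 178.83333333]
```

View pics/c6.png

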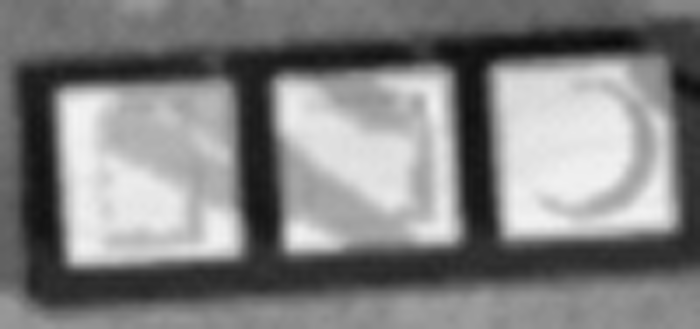

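The crop confirms the order: left oblong, middle square, right round. The centres are accurate enough. Next I'll pick up the oblong blank at about (430,373), 11.3°.

>>> {"api": "send_rows", "payload": {"targets": [[[1,0,0,-0.9],[2.5,-0.1,0,-1.9],[4.2,-0.2,0,-2.9],[6,-0.2,0,-3.9],[7.8,-0.3,0.1,-4.9],[9.6,-0.4,0.3,-5.9],[11.4,-0.4,0.5,-6.9],[13.2,-0.5,0.8,-7.9],[15,-0.6,1.1,-8.9],[16.6,-0.65,1.4,-9.9],[17.45,-0.67,1.6,-10.6],[17.45,-0.67,1.6,-10.6]]], "fingers": 0.7}}

```text
clock: 25.25
tool_pos: [432.3, 370.2, 148.9]
ee_rot: [-3.141, -0.002, -2.948]
ft_force: [0.1, -0.2, 0.4]
finger_gap: 59.9
finger_force: 0.0
```

>>> {"api": "send_rows", "payload": {"targets": [[[0,0,0,0],[0,0,0,0],[0,0,0,0]]]}}

```text
clock: 25.62
tool_pos: [431.8, 369.3, 150.7]
ee_rot: [3.141, 0.001, -2.95]
ft_force: [-0.1, -0.4, -0.4]
finger_gap: 60.1
finger_force: 0.0
```

Run:
```python
from h import *
plan(430,371.5,21,191.3)
d=grab('top','t7.png'); e=grab('side','s7.png')
print('caps',*rects(d,mask(d,(5,180,120),(16,255,255),(345,135,395,250)),23),sep='\n')
a=e['image'][80:200,170:330][:,:,::-1]
cv2.imwrite('pics/c7.png',cv2.resize(a,None,fx=4,fy=4,interpolation=cv2.INTER_CUBIC))
# blanks visible from side, on z=14
print(*rects(e,cv2.bitwise_and(cv2.bitwise_not(mask(e,(50,100,50),(80,255,255))),mask(e,(0,50,60),(25,255,255),(190,130,270,165))),15,40),sep='\n')
```

```text
plan [0.05 0.08 4.32] turn -0.03 at [431.8 369.3 150.7] [ 3.1413e+00  6.0000e-04 -2.9496e+00] t 25.6
caps
(array([ 389.8, -331.2,   81.3,   76.5,   85.2]), array([368., 226.]))
(array([ 490.7, -339.5,   81.4,   77.1,   84.8]), array([370.7, 194.2]))
(array([ 591.1, -348.5,   81.6,   78.7,   84.9]), array([373.4, 162.7]))
(array([428.9, 366.5,  59. ,  46.3,  13.4]), array([206.8, 148.2]))
(array([609.4, 343.1,  59.9,  51.7,  76. ]), array([252. , 145.4]))
```

View pics/c7.png

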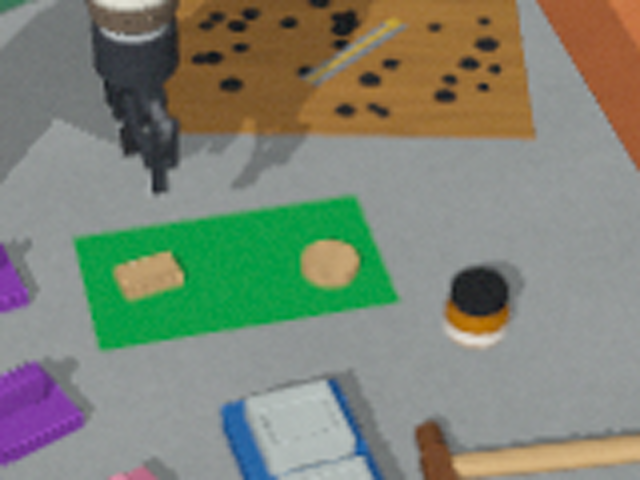

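The side view shows the gripper above the oblong blank at crop (150,275), with both blanks undisturbed. Descending.

>>> {"api": "send_rows", "payload": {"targets": [[[0.02,0.05,1,0],[0.02,0.05,2,0],[0.02,0.05,3,0],[0.02,0.05,3.8,0],[0.02,0.05,4.2,0],[0.02,0.05,4.32,0],[0.02,0.05,4.32,0]]]}}

```text
clock: 26.6
tool_pos: [430.8, 371.7, 21.3]
ee_rot: [3.141, 0.001, -2.948]
ft_force: [-0.6, -0.3, -0.2]
finger_gap: 59.6
finger_force: 0.0
```

>>> {"api": "send_rows", "payload": {"targets": [[[0,0,0,0],[0,0,0,0],[0,0,0,0],[0,0,0,0],[0,0,0,0]]], "fingers": 0, "grip_force": 30}}

```text
clock: 27.22
tool_pos: [431.1, 371.8, 21.8]
ee_rot: [3.141, 0.002, -2.948]
ft_force: [-1.4, -0.6, 5.5]
finger_gap: 37.2
finger_force: 30.7
```

>>> {"api": "send_rows", "payload": {"targets": [[[0,0,-0.3,0],[0,0,-1,0],[0,0,-2,0],[0,0,-3,0],[0,0,-4,0],[0,0,-4,0],[0,0,-4,0]]]}}

```text
clock: 28.1
tool_pos: [430.4, 371.3, 140.1]
ee_rot: [-3.141, -0.0, -2.948]
ft_force: [0.3, -1.0, -0.2]
finger_gap: 37.0
finger_force: 30.2
```

Run:
```python
from h import *
plan(518.2,109.6,130,184.5)
e=grab('side','s8.png')
a=e['image'][60:200,170:330][:,:,::-1]
cv2.imwrite('pics/c8.png',cv2.resize(a,None,fx=4,fy=4,interpolation=cv2.INTER_CUBIC))
```

```text
plan [-1.19 -9.12  0.34] turn 0.66 at [430.4 371.3 140.1] [-3.1413e+00 -5.0000e-04 -2.9480e+00] t 28.1
```

View pics/c8.png

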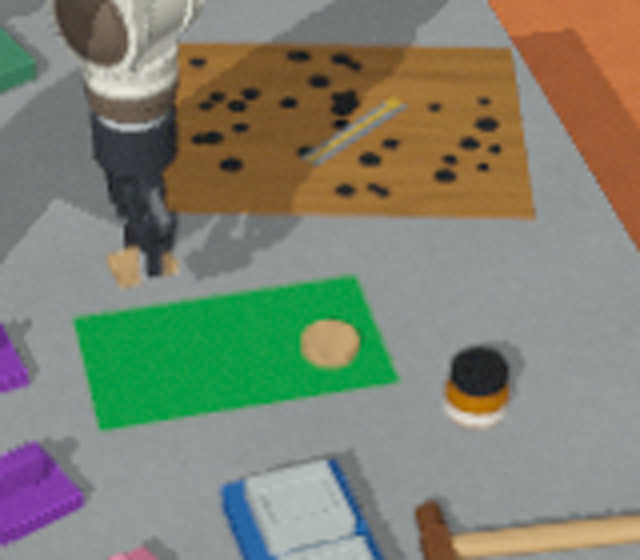

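The blank is held level, but the fingers reach nearly to its underside. I'll regrip 6 mm higher so the tips clear the die top.

>>> {"api": "send_rows", "payload": {"targets": [[[0,0,1.2,0],[0,0,2.4,0],[0,0,3.4,0],[0,0,3.9,0],[0,0,3.97,0],[0,0,3.97,0]]]}}

```text
clock: 28.9
tool_pos: [430.6, 371.4, 21.5]
ee_rot: [-3.142, -0.0, -2.948]
ft_force: [-0.8, -0.5, -0.2]
finger_gap: 36.9
finger_force: 32.1
```

>>> {"api": "send_rows", "payload": {"targets": [[[0,0,0,0],[0,0,0,0],[0,0,-0.2,0],[0,0,-0.2,0]]], "fingers": 0.6}}

```text
clock: 29.4
tool_pos: [430.9, 371.7, 28.3]
ee_rot: [3.141, 0.001, -2.948]
ft_force: [-0.1, -0.8, -0.4]
finger_gap: 51.6
finger_force: 0.0
```

>>> {"api": "send_rows", "payload": {"targets": [[[0,0,0,0],[0,0,0,0],[0,0,0,0],[0,0,0,0],[0,0,0,0]]], "fingers": 0, "grip_force": 40}}

```text
clock: 30.02
tool_pos: [430.7, 371.5, 28.1]
ee_rot: [3.141, 0.001, -2.948]
ft_force: [-1.2, -0.9, 5.1]
finger_gap: 35.6
finger_force: 39.3
```

>>> {"api": "send_rows", "payload": {"targets": [[[0,0,-0.3,0],[0,0,-1,0],[0,0,-2,0],[0,0,-3,0],[0,0,-3.8,0],[0,0,-3.8,0],[0,0,-3.8,0]]]}}

```text
clock: 30.9
tool_pos: [430.3, 371.2, 140.6]
ee_rot: [-3.141, -0.001, -2.948]
ft_force: [-0.4, -0.6, -1.5]
finger_gap: 35.6
finger_force: 40.0
```

Run:
```python
from h import *
plan(518.2,109.6,130,184.5)
```

```text
plan [-1.2  -9.12  0.35] turn 0.66 at [430.3 371.2 140.6] [-3.1411e+00 -9.0000e-04 -2.9480e+00] t 30.9
```

>>> {"api": "send_rows", "payload": {"targets": [[[-0.1,-0.8,0,0],[-0.3,-2,0,0.1],[-0.5,-3.5,0,0.2],[-0.7,-5,0,0.3],[-0.9,-6.5,0.1,0.4],[-1.05,-7.8,0.2,0.5],[-1.15,-8.7,0.3,0.6],[-1.2,-9.12,0.35,0.66],[-1.2,-9.12,0.35,0.66],[-1.2,-9.12,0.35,0.66]]]}}

```text
clock: 32.15
tool_pos: [518.3, 110.7, 130.8]
ee_rot: [3.141, -0.0, -3.062]
ft_force: [0.9, -0.8, -1.3]
finger_gap: 35.2
finger_force: 40.0
```

>>> {"api": "send_rows", "payload": {"targets": [[[0,0,0.6,0],[0,0,1.1,0],[0,0,1.4,0],[0,0,1.5,0],[0,0,1.5,0]]]}}

```text
clock: 32.78
tool_pos: [518.5, 109.9, 86.0]
ee_rot: [3.142, -0.0, -3.063]
ft_force: [0.4, -0.8, -0.6]
finger_gap: 35.8
finger_force: 40.0
```

Run:
```python
from h import *
plan(518.2,109.6,74,184.5)
e=grab('side','s9.png')
a=e['image'][140:240,200:300][:,:,::-1]
cv2.imwrite('pics/c9.png',cv2.resize(a,None,fx=6,fy=6,interpolation=cv2.INTER_CUBIC))
```

```text
plan [ 0.01 -0.01  0.4 ] turn -0.0 at [518.5 109.9  86. ] [ 3.1416 -0.     -3.0631] t 32.8
```

View pics/c9.png

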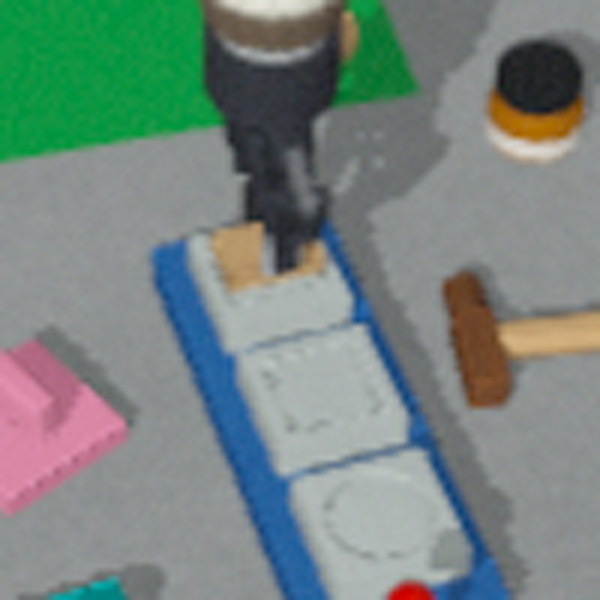

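The blank is just above the oblong die, parallel to it. Lowering slowly while watching the force.

>>> {"api": "send_rows", "payload": {"targets": [[[0,0,0.1,0],[0,0,0.2,0],[0,0,0.25,0],[0,0,0.28,0],[0,0,0.28,0]]]}}

```text
clock: 33.45
tool_pos: [518.5, 109.9, 77.5]
ee_rot: [3.142, -0.0, -3.063]
ft_force: [0.6, 0.0, -0.4]
finger_gap: 35.6
finger_force: 40.0
```

>>> {"api": "send_rows", "payload": {"targets": [[[0,0,0.04,0],[0,0,0.08,0],[0,0,0.1,0],[0,0,0.1,0]]]}}

```text
clock: 33.95
tool_pos: [518.5, 109.9, 74.5]
ee_rot: [-3.142, -0.0, -3.063]
ft_force: [0.1, 0.6, -1.2]
finger_gap: 35.5
finger_force: 40.0
```

>>> {"api": "send_rows", "payload": {"targets": [[[0,0,0.04,0],[0,0,0.08,0],[0,0,0.1,0],[0,0,0.1,0]]]}}

```text
clock: 34.45
tool_pos: [518.7, 109.9, 73.9]
ee_rot: [3.141, 0.002, -3.063]
ft_force: [-6.8, -1.9, 18.0]
finger_gap: 35.5
finger_force: 43.4
```

It made contact at z 73.9, about 6 mm below the top-of-die level, so it is in. Release, then press down to check.

>>> {"api": "send_rows", "payload": {"targets": [[[0,0,-0.08,0],[0,0,-0.08,0],[0,0,-0.08,0]]], "fingers": 0.6}}

```text
clock: 34.83
tool_pos: [518.5, 109.8, 73.7]
ee_rot: [-3.142, -0.0, -3.063]
ft_force: [-0.7, 0.6, 0.1]
finger_gap: 51.2
finger_force: 0.0
```

>>> {"api": "send_rows", "payload": {"targets": [[[0,0,-0.5,0],[0,0,-1,0],[0,0,-1.2,0],[0,0,-1.2,0]]]}}

```text
clock: 35.33
tool_pos: [519.0, 110.0, 110.8]
ee_rot: [3.141, 0.001, -3.063]
ft_force: [-0.3, 0.8, 0.1]
finger_gap: 51.4
finger_force: 0.0
```

>>> {"api": "send_rows", "payload": {"targets": [[[0,0,0,0],[0,0,0,0],[0,0,0,0],[0,0,0,0],[0,0,0,0],[0,0,0,0],[0,0,0.5,0],[0,0,0.8,0],[0,0,0.9,0],[0,0,0.9,0]]], "fingers": 0}}

```text
clock: 36.58
tool_pos: [518.4, 109.8, 82.7]
ee_rot: [-3.142, -0.001, -3.063]
ft_force: [0.2, -0.3, 0.9]
finger_gap: 0.2
finger_force: 0.0
```

>>> {"api": "send_rows", "payload": {"targets": [[[0,0,0.08,0],[0,0,0.13,0],[0,0,0.17,0],[0,0,0.2,0],[0,0,0.22,0],[0,0,0.22,0]]]}}

```text
clock: 37.33
tool_pos: [518.6, 109.9, 77.1]
ee_rot: [3.142, 0.0, -3.063]
ft_force: [-1.1, 0.1, 6.2]
finger_gap: -0.1
finger_force: 2.8
```

The tips touch at z 60.1, so the blank is fully home. Next the round blank; I'll lift and re-measure it.

>>> {"api": "send_rows", "payload": {"targets": [[[0,0,-1,0],[0,0,-2,0],[0,0,-3,0],[0,0,-3,0]]], "fingers": 0.9}}

```text
clock: 37.83
tool_pos: [519.6, 110.1, 168.8]
ee_rot: [3.141, 0.004, -3.063]
ft_force: [-0.0, 0.6, -0.5]
finger_gap: 72.2
finger_force: 0.0
```

Run:
```python
from h import *
d=grab('top')
print('mat',*rects(d,cv2.bitwise_and(cv2.bitwise_not(mask(d,(50,100,50),(80,255,255))),mask(d,(0,40,60),(30,255,255),(128,140,175,228))),14,60),sep='\n')
e=grab('side')
print(*rects(e,cv2.bitwise_and(cv2.bitwise_not(mask(e,(50,100,50),(80,255,255))),mask(e,(0,50,60),(25,255,255),(190,125,275,165))),15,40),sep='\n')
plan(610,347.5,130,184.5)
```

```text
mat
(array([609.1, 348.2,  55.3,  52. ,  46.5]), array([155.7, 153.3]))
(array([620.4, 340.9,  59.9,  23.5,  80.2]), array([254.9, 145.2]))
plan [-3.66  7.66  1.2 ] turn -0.0 at [518.5 109.8 166. ] [-3.1416e+00 -1.0000e-04 -3.0632e+00] t 37.9
```

>>> {"api": "send_rows", "payload": {"targets": [[[-0.4,0.8,0,0],[-1,2,0.1,0],[-1.7,3.5,0.3,0],[-2.4,5,0.6,0],[-3,6.3,0.9,0],[-3.5,7.3,1.1,0],[-3.66,7.66,1.2,0],[-3.66,7.66,1.2,0],[-3.66,7.66,1.2,0]]], "fingers": 1.0}}

```text
clock: 39.05
tool_pos: [609.9, 346.5, 130.6]
ee_rot: [-3.141, -0.0, -3.064]
ft_force: [-0.3, 0.6, -0.3]
finger_gap: 85.5
finger_force: 0.0
```

Run:
```python
from h import *
plan(610.2,347.5,28,184.5)
```

```text
plan [-0.01  0.03  3.42] turn -0.0 at [609.9 346.5 130.6] [-3.1413e+00 -1.0000e-04 -3.0639e+00] t 39.0
```

>>> {"api": "send_rows", "payload": {"targets": [[[0,0.02,1,0],[0,0.02,2,0],[0,0.02,2.8,0],[0,0.02,3.3,0],[0,0.02,3.6,0],[0,0.02,3.6,0],[0,0.02,3.6,0]]]}}

```text
clock: 39.92
tool_pos: [610.4, 348.3, 23.5]
ee_rot: [3.141, 0.001, -3.063]
ft_force: [-0.0, -0.2, 0.3]
finger_gap: 85.6
finger_force: 0.0
```

>>> {"api": "send_rows", "payload": {"targets": [[[0,0,0,0],[0,0,0,0],[0,0,0,0],[0,0,0,0],[0,0,0,0]]], "fingers": 0, "grip_force": 40}}

```text
clock: 40.55
tool_pos: [610.3, 348.4, 23.6]
ee_rot: [3.141, 0.001, -3.063]
ft_force: [-0.7, -0.6, 4.0]
finger_gap: 53.2
finger_force: 40.9
```

>>> {"api": "send_rows", "payload": {"targets": [[[0,0,-0.3,0],[0,0,-1,0],[0,0,-2,0],[0,0,-3,0],[0,0,-4,0],[0,0,-4,0],[0,0,-4,0]]]}}

```text
clock: 41.42
tool_pos: [609.8, 348.1, 141.8]
ee_rot: [-3.141, -0.001, -3.063]
ft_force: [0.8, -0.8, -0.8]
finger_gap: 53.3
finger_force: 42.0
```

Run:
```python
from h import *
plan(533.5,-81.3,140,184.5)
e=grab('side','s10.png')
a=e['image'][80:180,200:300][:,:,::-1]
cv2.imwrite('pics/c10.png',cv2.resize(a,None,fx=5,fy=5,interpolation=cv2.INTER_CUBIC))
```

```text
plan [  3.66 -14.07   0.06] turn -0.0 at [609.8 348.1 141.8] [-3.1414e+00 -6.0000e-04 -3.0631e+00] t 41.4
```

View pics/c10.png

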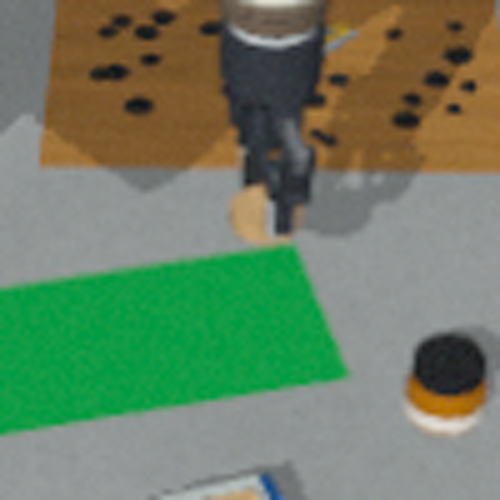

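The disc is held, and the finger appears right of the disc's centre. I'll measure the disc's left edge by ray to check the in-hand offset.

Run:
```python
from h import *
e=grab('side')
m=mask(e,(5,60,90),(25,255,255),(240,112,266,132))
cs=max(cv2.findContours(m,cv2.RETR_EXTERNAL,cv2.CHAIN_APPROX_NONE)[0],key=cv2.contourArea)[:,0]
print(cs.min(0),cs.max(0),cv2.contourArea(cs.astype(np.float32)))
# predicted silhouette of a disc centred on the TCP, rims at z=118,132
t=np.linspace(0,2*np.pi,120); s=get_state()['tool_pos']
P=np.array([proj(e,(s[0]+28*np.cos(a),s[1]+28*np.sin(a),z)) for a in t for z in(118,132)])
print(P.min(0),P.max(0)); print(proj(e,(s[0]+10,s[1],125))-proj(e,(s[0],s[1],125)))
r=e['image'];print([tuple(r[v,244:264,0]) for v in (121,124)])
```

```text
[246 117] [254 128] 58.5
[245.52759578 116.51210539] [260.3282642  128.66813051]
[ 2.53874445 -0.3701794 ]
[(np.uint8(148), np.uint8(159), np.uint8(176), np.uint8(185), np.uint8(185), np.uint8(187), np.uint8(189), np.uint8(189), np.uint8(173), np.uint8(149), np.uint8(129), np.uint8(69), np.uint8(41), np.uint8(47), np.uint8(70), np.uint8(108), np.uint8(112), np.uint8(103), np.uint8(111), np.uint8(114)), (np.uint8(144), np.uint8(148), np.uint8(161), np.uint8(183), np.uint8(186), np.uint8(184), np.uint8(184), np.uint8(185), np.uint8(175), np.uint8(165), np.uint8(140), np.uint8(43), np.uint8(47), np.uint8(50), np.uint8(95), np.uint8(126), np.uint8(124), np.uint8(114), np.uint8(115), np.uint8(115))]
```

The left edge (~246) matches the prediction for a centred disc (245.5), so it is centred within about 1–2 mm. To the round die.

>>> {"api": "send_rows", "payload": {"targets": [[[0.25,-1,0,0],[0.6,-2.4,0,0],[1,-4,0,0],[1.5,-5.7,0,0],[1.9,-7.4,0,0],[2.4,-9.1,0,0],[2.8,-10.8,0,0],[3.2,-12.3,0,0],[3.5,-13.4,0,0],[3.66,-14.07,0,0],[3.66,-14.07,0,0],[3.66,-14.07,0,0]]]}}

```text
clock: 43.02
tool_pos: [533.4, -80.8, 141.8]
ee_rot: [3.141, -0.001, -3.063]
ft_force: [0.5, 0.6, -0.3]
finger_gap: 53.2
finger_force: 42.0
```

>>> {"api": "send_rows", "payload": {"targets": [[[0,0,0.8,0],[0,0,1.5,0],[0,0,1.9,0],[0,0,2,0],[0,0,2,0],[0,0,2,0]]]}}

```text
clock: 43.78
tool_pos: [534.0, -81.2, 83.2]
ee_rot: [-3.141, 0.001, -3.063]
ft_force: [-0.5, -0.5, 0.1]
finger_gap: 53.0
finger_force: 42.0
```

Run:
```python
from h import *
plan(533.5,-81.4,75,184.5)
e=grab('side','s11.png')
a=e['image'][180:260,220:310][:,:,::-1]
cv2.imwrite('pics/c11.png',cv2.resize(a,None,fx=6,fy=6,interpolation=cv2.INTER_CUBIC))
```

```text
plan [ 0.02 -0.    0.27] turn 0.0 at [534.  -81.2  83.2] [-3.1413e+00  1.2000e-03 -3.0630e+00] t 43.8
```

View pics/c11.png

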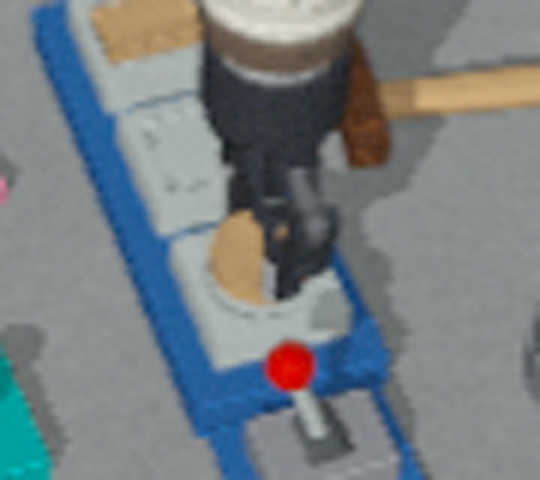

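The disc hovers about 7 mm above the round cavity, its left edge concentric with the cavity rim. Lowering.

>>> {"api": "send_rows", "payload": {"targets": [[[0,0,0.1,0],[0,0,0.2,0],[0,0,0.27,0],[0,0,0.32,0],[0,0,0.32,0]]]}}

```text
clock: 44.45
tool_pos: [533.5, -81.2, 72.6]
ee_rot: [3.142, -0.0, -3.063]
ft_force: [-0.1, -0.5, -0.8]
finger_gap: 53.3
finger_force: 42.0
```

>>> {"api": "send_rows", "payload": {"targets": [[[0,0,0.04,0],[0,0,0.07,0],[0,0,0.07,0]]]}}

```text
clock: 44.82
tool_pos: [533.5, -81.2, 70.6]
ee_rot: [3.142, -0.0, -3.063]
ft_force: [-0.3, 0.2, -1.1]
finger_gap: 53.1
finger_force: 42.0
```

It is inside the cavity with no resistance. Release, then press.

>>> {"api": "send_rows", "payload": {"targets": [[[0,0,0,0],[0,0,0,0],[0,0,0,0],[0,0,0,0],[0,0,-0.6,0],[0,0,-1.2,0],[0,0,-1.2,0]]], "fingers": 0.85}}

```text
clock: 45.7
tool_pos: [534.8, -81.4, 109.3]
ee_rot: [-3.141, 0.004, -3.063]
ft_force: [1.4, -0.8, -0.0]
finger_gap: 72.7
finger_force: 0.0
```

>>> {"api": "send_rows", "payload": {"targets": [[[0,0,0,0],[0,0,0,0],[0,0,0,0],[0,0,0,0],[0,0,0,0],[0,0,0,0],[0,0,0,0],[0,0,0.4,0],[0,0,0.7,0],[0,0,0.8,0],[0,0,0.8,0]]], "fingers": 0}}

```text
clock: 47.08
tool_pos: [533.4, -81.2, 82.3]
ee_rot: [3.141, -0.001, -3.063]
ft_force: [-0.3, 0.1, 0.7]
finger_gap: 0.3
finger_force: 0.0
```

>>> {"api": "send_rows", "payload": {"targets": [[[0,0,0.08,0],[0,0,0.12,0],[0,0,0.16,0],[0,0,0.18,0],[0,0,0.21,0],[0,0,0.21,0]]]}}

```text
clock: 47.82
tool_pos: [533.6, -81.3, 77.0]
ee_rot: [-3.142, 0.0, -3.063]
ft_force: [-2.4, 0.7, 5.8]
finger_gap: -0.2
finger_force: 2.6
```

>>> {"api": "send_rows", "payload": {"targets": [[[0,0,-1,0],[0,0,-2,0],[0,0,-3,0],[0,0,-4,0],[0,0,-4,0],[0,0,-4,0]]]}}

```text
clock: 48.58
tool_pos: [533.4, -81.2, 195.6]
ee_rot: [3.141, -0.001, -3.063]
ft_force: [-0.0, 0.3, -0.5]
finger_gap: -0.1
finger_force: 0.0
```

Run:
```python
from h import *
# bed frame from dies: square die centre = bed origin xy
o=np.array([525.8,14.1]);th=np.radians(4.5);X=np.array([np.cos(th),np.sin(th)]);Y=np.array([-np.sin(th),np.cos(th)])
h=o-195*Y; print('hinge',h)
e=grab('side');m=mask(e,(0,180,120),(3,255,255),(250,220,290,260))|mask(e,(172,180,120),(180,255,255),(250,220,290,260))
v,u=np.nonzero(m);print('knob px',u.mean(),v.mean())
for q in np.arange(-.05,.35,.05):
    a=q-.5;p=np.r_[h+80*np.sin(a)*X,32+80*np.cos(a)];print(round(q,2),np.round(p,1),np.round(proj(e,p),1))
p=np.r_[h+80*np.sin(.5)*X,32+80*np.cos(.5)];print('end',p)
s=np.r_[h-100*X,95];plan(*s,94.5)
plan(*np.r_[h-100*X,170],94.5)
```

```text
hinge [ 541.09952367 -180.29888008]
knob px 267.90697674418607 240.6046511627907
-0.05 [ 499.4 -183.6  100.2] [261.8 243.6]
0.0 [ 502.9 -183.3  102.2] [262.9 242.9]
0.05 [ 506.4 -183.   104. ] [264.  242.2]
0.1 [ 510.  -182.7  105.7] [265.2 241.6]
0.15 [ 513.8 -182.5  107.1] [266.4 241. ]
0.2 [ 517.5 -182.2  108.4] [267.6 240.4]
0.25 [ 521.4 -181.9  109.5] [268.8 239.9]
0.3 [ 525.3 -181.5  110.4] [270.1 239.4]
end [ 579.33533404 -177.28965654  102.20660495]
plan [ 3.33 -3.31  3.34] turn 9.0 at [533.2 -81.2 195.3] [ 3.1413e+00 -1.5000e-03 -3.0631e+00] t 48.6
plan [ 3.33 -3.31  0.84] turn 9.0 at [533.2 -81.2 195.3] [ 3.1413e+00 -1.5000e-03 -3.0631e+00] t 48.6
```

Both blanks are seated (tips at 60 mm). The knob is near (518,-182,108), angle about 0.21. I'll go round to its robot side with the fingers shut, and check the whole scene before pushing.

>>> {"api": "send_rows", "payload": {"targets": [[[0.5,-0.6,0,0],[1.1,-1.4,0,0],[1.8,-2.3,0,0],[2.3,-3,0,0],[2.53,-3.31,0,0],[2.53,-3.31,0.2,0],[2.53,-3.31,1.2,0],[2.53,-3.31,2.2,0],[2.53,-3.31,2.8,0],[2.53,-3.31,2.94,0],[2.53,-3.31,2.94,0]]]}}

```text
clock: 50.0
tool_pos: [466.0, -186.1, 108.7]
ee_rot: [-3.141, 0.0, -3.063]
ft_force: [-0.8, -0.0, -0.3]
finger_gap: 0.1
finger_force: 0.0
```

Run:
```python
from h import *
plan(558,-179,107,184.5)
e=grab('side','s12.png')
a=e['image'][150:340,190:350][:,:,::-1]
cv2.imwrite('pics/c12.png',cv2.resize(a,None,fx=3.1,fy=3.1,interpolation=cv2.INTER_CUBIC))
```

```text
plan [-3.07 -0.01  0.06] turn 0.0 at [ 466.  -186.1  108.7] [-3.1414e+00  5.0000e-04 -3.0628e+00] t 50.0
```

View pics/c12.png

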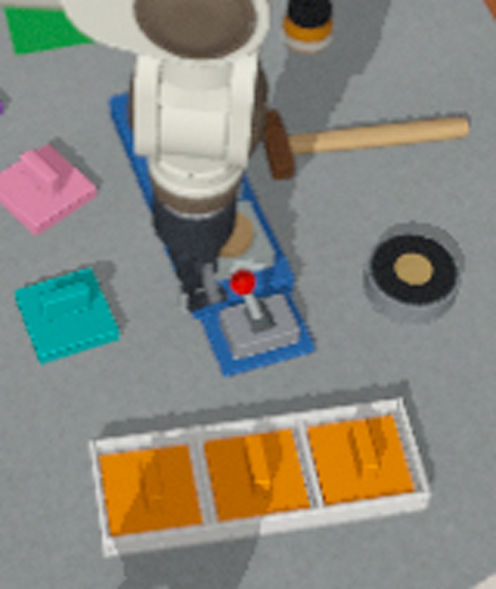

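All three caps are seated in their own pockets, the disc is in the round die, and the finger is on the robot side of the knob. Pushing.

>>> {"api": "send_rows", "payload": {"targets": [[[-0.4,0,0.05,0],[-0.8,0,0.05,0],[-1.1,0,0.05,0],[-1.4,0,0.05,0],[-1.7,0,0.05,0],[-2.0,0,0.05,0],[-2.3,0,0.05,0],[-2.6,0,0.05,0],[-2.8,0,0.05,0],[-2.9,0,0.05,0],[-2.9,0,0.05,0]]]}}

```text
clock: 51.42
tool_pos: [552.6, -179.4, 106.7]
ee_rot: [-3.142, 0.0, -3.063]
ft_force: [0.0, -0.2, 0.6]
finger_gap: 0.2
finger_force: 0.0
```

>>> {"api": "send_rows", "payload": {"targets": [[[-0.04,0,0,0],[-0.08,0,0,0],[-0.12,0,0,0],[-0.12,0,0,0]]]}}

```text
clock: 51.92
tool_pos: [555.5, -179.1, 106.6]
ee_rot: [3.142, -0.001, -3.063]
ft_force: [-4.7, -0.2, 0.8]
finger_gap: 0.3
finger_force: 2.4
```

>>> {"api": "send_rows", "payload": {"targets": [[[-0.03,0,0,0],[-0.06,0,0,0],[-0.1,0,0,0],[-0.1,0,0,0]]]}}

```text
clock: 52.42
tool_pos: [556.1, -179.1, 106.4]
ee_rot: [3.141, -0.006, -3.064]
ft_force: [-19.6, -1.3, 6.7]
finger_gap: -0.3
finger_force: 9.4
```

The lever is at its stop (20 N, no further travel). Backing off and retreating.

>>> {"api": "send_rows", "payload": {"targets": [[[0.5,0,0,0],[1.5,0,0,0],[2.5,0,0,0],[2.8,0,-1,0],[2.8,0,-2,0],[3.5,0,-3.5,0],[4.5,0,-4,0],[5.5,-0.5,-4,0],[6.2,-1,-4,0],[6.2,-1,-4,0],[6.2,-1,-4,0]]]}}

```text
clock: 53.8
tool_pos: [376.3, -223.2, 226.9]
ee_rot: [-3.141, 0.001, -3.063]
ft_force: [-0.0, 0.3, 0.4]
finger_gap: -0.1
finger_force: 0.0
```

Run:
```python
from h import *
d=grab('top','t13.png');e=grab('side','s13.png')
a=cv2.resize(d['image'][130:250,190:310],None,fx=3,fy=3);b=cv2.resize(e['image'][150:270,190:310],None,fx=3,fy=3)
cv2.imwrite('pics/c13.png',np.hstack([a,b])[:,:,::-1]); s=get_state(); print(s['tool_pos'],s['clock'])
m=mask(e,(0,180,120),(3,255,255),(250,210,300,260))|mask(e,(172,180,120),(180,255,255),(250,210,300,260))
v,u=np.nonzero(m);print('knob',u.mean(),v.mean(),proj(e,(579.3,-177.3,102.2)))
```

```text
[ 376.47985876 -222.98357295  226.62655878] 53.9
knob 286.48936170212767 236.7872340425532 [286.56364194 236.49194811]
```

View pics/c13.png

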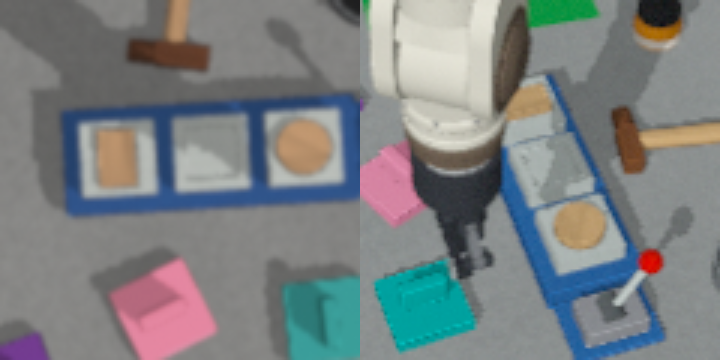

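Both blanks are in their dies, and the knob (286.5,236.8) is where the stop predicts (286.6,236.5). Signing off.

```bash
python3 -c "
from rig import sign_off; print(sign_off())"
```

```text
the job is handed in; nothing more can be done
None
```

The job is done and handed in after about 54 s: the three orange caps are in their own tray pockets, the oblong and round blanks are home in their dies (no square blank was there), and the clamp lever was thrown fully over last.

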